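# Unhasp and open the parts chest

### The arm

A 7-joint arm with a two-finger parallel gripper is mounted at the origin on a cart in front of the work surface, level with it; the furniture and walls round the work are solid. World frame = base frame: x ahead of the robot, y to its left, z up, the work surface at z = 0. Lengths are in m, angles in rad, forces in N, time in s.
With the tool pointing down it reaches from about 0.4 to 0.85 m from the base axis. Payload 10.4 kg.
Tool frame: the origin (TCP) lies at the very end of the fingers, on their centre line; the grasp point (between the pads) lies 19 mm behind it; z points along the fingers, y is the line along which they close (so a half turn about z gives the same grasp; the last joint's range is limited). The gripper opens to 87 mm and grips with 3 to 60 N. Pads are 19 mm wide; open, the fingers measure 117 mm over their backs; the gripper's body (75 mm by 190 mm) begins 51 mm behind the grasp point.
Start: joints at [1.222, 0.332, -0.065, 1.46, 0.022, 1.35, -0.088], TCP at [0.2, -0.592, 0.223] pointing down, gripper open.
Joint ranges: [-2.6, 2.6], [-0.5, 2.12], [-1.47, 1.34], [0.16, 2.42], [-1.27, 4.41], [0.06, 2.06], [-2.6, 2.6]. Speed limits (rad/s): [2.22, 2.22, 2.79, 2.79, 3.14, 3.14, 3.14].

### API

Orientations are given as a 3x3 rotation matrix whose columns are the frame's x, y, z axes.
In Python, from station import bot gives the robot as it stands.
- The arm moves only by the tool drive_tool, never from a script. Its arguments are lists of equal length, an entry for each row: "dr": the turn, a rotation vector about the tool's x, y, z in units of 5 degrees (1.0 is 5 degrees), a list of three; "linear": the shift along the tool's x, y, z in units of 40 mm (1.0 is 40 mm), a list of three; "gripper": the opening, from -1 (shut) to 1 (fully open), so that 0 is half open. A call has 1 to 8 rows; each row shifts and turns the commanded pose from where the row before left it, along the tool's axes as they then stand; what a row does not reach is not made up. A row lasts 1/10 s, in which the tool goes at most 50 mm and 8.59 degrees, less where a joint would pass 70% of its speed; a pose out of reach is approached as far as the arm can. A call is refused whole if a number of a shift passes 1 or a number of a turn 1, either way. A call with a gripper value outside its range is refused whole. The fingers move at their own pace and stop on an object; "grip_force" is the grip in N (left out, the last holds). Time passes only in rows, so rows that do not move let the fingers close. It gives the time, the measured TCP pose, the force, the opening and the grip force at its end, in the units of the state.
- bot.sense(): the state, without advancing time (a new reading comes with each control period).
- bot.read_camera(name): name is "side" or "top" or "wrist"; returns a dict with "img" (480x640x3 uint8, red, green, blue), "mtx" (3x3 intrinsics, pixels), "k1" (the pictures are not rectified: a ray, as slopes to the right and down, at radius r is drawn at 1 + k1 r^2 times it, then the intrinsics apply), "rvec" (rotation vector, rad) and "tvec" (3), from world to camera coordinates, as OpenCV has them; the wrist camera has in their place "hand_eye" (4x4, takes a point from camera to tool coordinates, whose origin is the TCP and whose axes are the flange's). Camera axes: x right, y down, z forward; pixel columns grow to the right and rows downward; lengths in m; the calibration is good to about 2 mm. A picture is of the moment at which its call begins: read the wrist's pose just before it. There is no depth.
- bot.sign_off(): hands the job in; it is judged then, once.
The state is a dict: "time": time; "q": joint angles; "qvel": joint speeds; "tau": joint torques, N m; "tool_pos": TCP position; "tcp_rot": TCP orientation; "ft_force": force on the tool from outside, world axes, zero at the start; "torque": the same for the moment, N m; "grip_width": opening from 0.0 (shut) to 1.0 (fully open); "grasp_force": force on a finger pad.
Only numpy, scipy, OpenCV 4.12 (cv2) and the standard library are available. Lean on these libraries where they do the work, as an engineer would, in place of code of your own. Each camera call takes 0.05 s, during which the arm holds its last target. There are 200 camera calls.

### The job

Two small grey steel chests stand on the bench; open the wider one so that its fittings can be reached. First flip its hasp off the staple and swing it up until it points well above level, then raise the lid by its knob until it stands about upright, and leave it open with the hasp still clear. Leave the narrow chest shut and do not knock over the amber dropping bottle.

Things in the scene. Friction and masses are not known exactly. Their poses are not given: they have to be found in the camera images.
- wide_chest: The chest to open: fixed grey steel box, 90 mm deep (x), 140 wide (y), 80 high, with a 10 mm lid (94 x 144) hinged at the rear. Origin: centre of its underside; front faces its own -x, towards the robot; z up. Hasp on the front, 34 mm towards +y of the middle; knob on the lid, 38 mm towards -y. A wire staple 66 mm up sticks out 15 mm through the hasp's slot and holds the lid down.
- wide_hasp_bar (a point): Centre of the hasp's pull bar: a steel sleeve that turns freely on its pin, 9 mm in diameter, 26 mm long, along the chest's y, at the hasp's free lower end; when hanging 54 mm above the bench and 21 mm in front of the chest's front face. Both ends are free: it can be pinched across them from above. It moves on a circle of 37 mm radius about point wide_hasp_pin.
- wide_hasp_pin (a point): Centre of the hinge pin (along the chest's y) on which the wide chest's hasp turns: at the front edge of the lid, 88 mm above the bench while the lid is shut. The steel strap is 26 mm wide.
- wide_hasp (a joint): Angle of the wide chest's hasp to its lid: 0 = hanging straight down over the staple; grows as it swings out to the front and up; 1.57 = level, pointing to the front; 3.14 = strap straight up; stop at 3.4. A slightly stiff hinge (about 0.02 N m): it stays where it is left.
- wide_lid_knob (a point): Centre of the head of the wide chest's lid knob: steel, head 22 mm in diameter and 14 mm high on a 12 mm neck; 25 mm above the lid's top face (115 mm above the bench when shut), 23 mm behind the chest's front face. Moves with the lid.
- wide_lid_hinge (a point): Middle of the lid hinge axis (along the chest's y) at the rear top edge of the wide chest, 82 mm above the bench; knob head is 71 mm in front of it and 33 mm above it when shut.
- wide_lid (a joint): Angle of the wide chest's lid: 0 = shut, 1.57 = upright, stop at 1.85. A stiff hinge (about 0.16 N m; lid 0.22 kg): it stays where it is left.
- narrow_chest: Bystander: a chest of the same make, depth and height but only 96 mm wide, with the same hasp and knob. Origin: centre of its underside. To stay shut.
- narrow_hasp (a joint): Angle of the narrow chest's hasp, as for the wide one; 0 = over its staple.
- narrow_lid (a joint): Angle of the narrow chest's lid; 0 = shut.
- dropper: Amber dropping bottle, 44 mm in diameter, 88 mm high, loose, standing on the bench to the right of the wide chest. Origin: centre of its underside, z along its axis. Bystander.

How it is judged:
By the outcome, as a careful person would: the job done as asked, in the order asked, and still so for the second after the job is handed in, with the robot touching nothing.
It also fails if it takes over 48 s, if anything falls off the work surface, if the arm or the gripper's body presses on something with over 40 N, if the wrist force passes 120 N, or if a joint passes its speed limit or range.

## Working session

There is one attempt and no reset: what is moved stays moved. The work goes in short steps, Python scripts to look and compute and a tool call to move; the robot and the scene stay as the last step left them, time stands still between calls to the robot, and variables do not carry over. Pictures are saved under pics/ and viewed, at most 10 in all, crops included, and the job is handed in when it is done.

Besides the shell and the picture viewer there is one more tool, called after "Call:" as name(argument=value, ...), one argument or row to a line, values as JSON. drive_tool: Moves the arm, as the interface text tells. Its arguments: {"type":"object","properties":{"dr":{"type":"array"},"linear":{"type":"array"},"gripper":{"type":"array"},"grip_force":{"type":"number"}},"required":["dr","linear","gripper"]}

```bash
mkdir -p pics; python3 - <<'E'
from station import bot
import cv2,numpy as np
s=bot.sense();print(s['time'],s['tool_pos'],np.round(s['tcp_rot'],3).tolist(),s['grip_width'])
for n in('side','top'):
    c=bot.read_camera(n);cv2.imwrite(f'pics/{n}0.png',c['img'][...,::-1])
    np.savez(f'{n}0.npz',**c);print(n,c['mtx'].tolist(),c['k1'],c['rvec'],c['tvec'])
E
```

```text
0.0 [ 0.19991452 -0.59175954  0.22175275] [[0.947, 0.32, -0.0], [0.32, -0.947, 0.001], [-0.0, -0.001, -1.0]] 1.0000173850596843
side [[577.8508218363372, 0.0, 326.0764522376842], [0.0, 577.8508218363372, 246.10029971574332], [0.0, 0.0, 1.0]] -0.1685128407353267 [ 0.58309208 -2.54664152  1.33199306] [0.38958367 0.23910224 1.26987566]
top [[579.9612868674265, 0.0, 312.665603227536], [0.0, 579.9612868674265, 236.11124221435006], [0.0, 0.0, 1.0]] -0.14968980530375667 [ 2.12169927 -2.1576149   0.18522273] [-0.04806766  0.47973636  1.31959155]
```

View pics/side0.png

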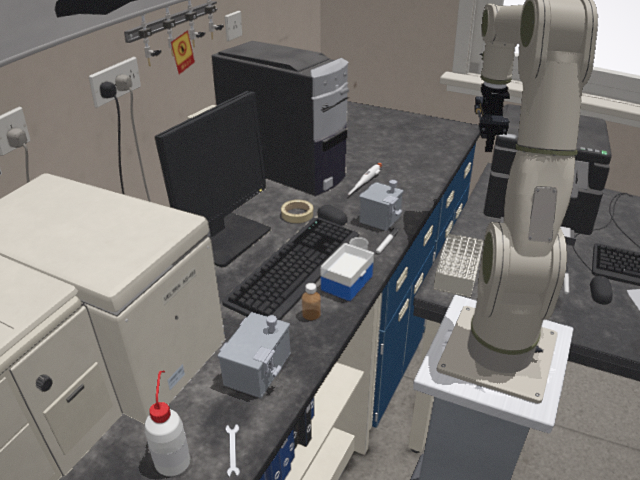

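View pics/top0.png

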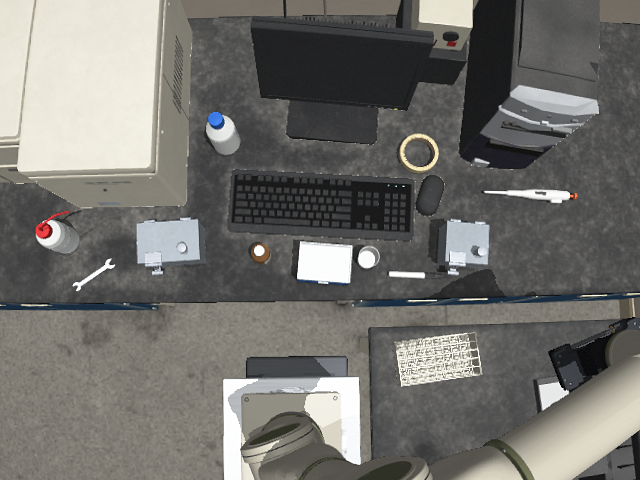

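The wide chest is on the left (top view about (168,243), side view about (255,355)). The narrow one is on the right at (463,243), and the amber bottle at (260,252). I'll enlarge the wide chest in both views.

```bash
python3 - <<'E'
import cv2,numpy as np
t=cv2.imread('pics/top0.png')[205:285,125:225];s=cv2.imread('pics/side0.png')[305:405,210:310]
t=cv2.resize(t,None,fx=4,fy=4,interpolation=cv2.INTER_CUBIC);s=cv2.resize(s,None,fx=4,fy=4,interpolation=cv2.INTER_CUBIC)
o=np.zeros((400,800,3),np.uint8);o[:320,:400]=t;o[:,400:]=s;cv2.imwrite('pics/crop.png',o)
E
cat > h.py <<'E'
import numpy as np,cv2
def ray(c,px):
    u=cv2.undistortPoints(np.array([[px]],float),c['mtx'],np.array([float(c['k1']),0,0,0]))[0,0] 
    R=cv2.Rodrigues(c['rvec'])[0];return -R.T@c['tvec'],R.T@np.array([u[0],u[1],1])
def onz(c,px,z):
    o,d=ray(c,px);return o+d*(z-o[2])/d[2]
def tri(c1,p1,c2,p2):
    o,d=ray(c1,p1);O,D=ray(c2,p2)
    s=np.linalg.lstsq(np.c_[d,-D],O-o,rcond=None)[0]
    a,b=o+d*s[0],O+D*s[1];return (a+b)/2,np.linalg.norm(a-b)
def proj(c,P):
    return cv2.projectPoints(np.array(P,float).reshape(-1,3),c['rvec'],c['tvec'],c['mtx'],np.array([float(c['k1']),0,0,0]))[0][:,0]
E
```

```text
(no output)
```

View pics/crop.png

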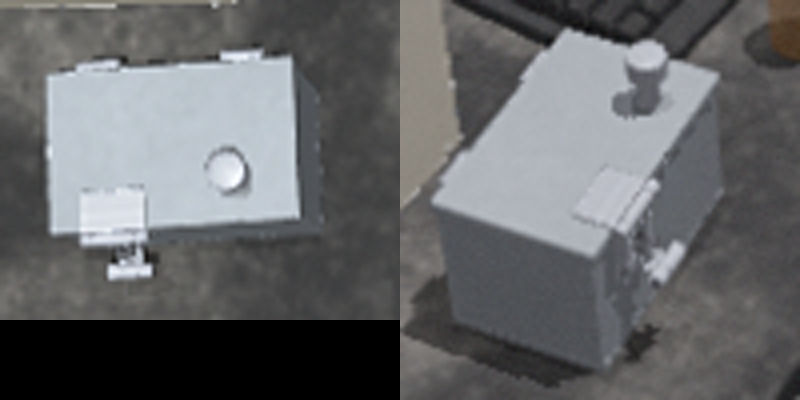

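The crop shows the lid corners (top crop) at about (48,76), (292,57), (299,217) and (52,233). The knob head is at (227,169) in the top crop and (647,58) in the side crop. The pull bar is at (130,271) and (667,262).

```bash
python3 - <<'E'
from h import *
t=np.load('top0.npz');s=np.load('side0.npz')
T=lambda x,y:((x+.5)/4-.5+125,(y+.5)/4-.5+205)
S=lambda x,y:((x-400+.5)/4-.5+210,(y+.5)/4-.5+305)
c=[onz(t,T(*p),.09) for p in((48,76),(292,57),(299,217),(52,233))]
print(np.round(c,4)); print(np.mean(c,0))
e=(c[0]-c[1])+(c[3]-c[2]);yaw=np.arctan2(-e[0],e[1]);print('yaw',yaw,np.linalg.norm(e)/2, 'depth',np.linalg.norm(c[0]-c[3]))
e2=(c[0]-c[3])+(c[1]-c[2]);print('yaw2',np.arctan2(e2[1],e2[0]))
print('knobtop',onz(t,T(226,168),.122),tri(t,T(227,169),s,S(647,60)))
print('bar',tri(t,T(130,271),s,S(667,262)),onz(t,T(130,271),.054))
R=np.array([[np.cos(yaw),-np.sin(yaw)],[np.sin(yaw),np.cos(yaw)]])
m=np.mean(c,0)[:2]
print('pred knob',m+R@[-.022,-.038],'bar',m+R@[-.066,.034],'hinge',m+R@[.049,0])
for n,c_,p in(('dropper top',t,((260.5-125)*4,(246-205)*4)),):print(n,onz(t,(260,247),.088))
E
```

```text
[[0.5061 0.3472 0.09  ]
 [0.5146 0.2057 0.09  ]
 [0.4227 0.2003 0.09  ]
 [0.4155 0.342  0.09  ]]
[0.46470056 0.27382113 0.09      ]
yaw 0.05546712549797377 0.1418562175405519 depth 0.09071652426870071
yaw2 0.057720863625628685
knobtop [0.44641279 0.23538271 0.122     ] (array([0.44535856, 0.23500926, 0.11935951]), np.float64(0.0018832558673821376))
bar (array([0.39661886, 0.30476258, 0.05795561]), np.float64(0.0002711545583474823)) [0.39716399 0.30585641 0.054     ]
pred knob [0.44484107 0.23465992] bar [0.39691715 0.30410989] hinge [0.5136252  0.27653763]
dropper top [0.44790931 0.0634796  0.088     ]
```

Call:
drive_tool(
  dr=[
    [0, 0, 0],
    [0, 0, 0],
    [0, 0, 0],
    [0, 0, 0],
    [0, 0, 0],
    [0, 0, 0],
    [0, 0, 0],
    [0, 0, 0],
  ],
  linear=[
    [0.98, -0.47, -0.1],
    [0.98, -0.47, -0.1],
    [0.98, -0.47, -0.1],
    [0.98, -0.47, -0.1],
    [0.98, -0.47, -0.1],
    [0.98, -0.47, -0.1],
    [0.98, -0.47, -0.1],
    [0.98, -0.47, -0.1],
  ],
  gripper=[1, 1, 1, 1, 1, 1, 1, 1],
)

```text
time: 0.9
tool_pos: [0.4499, -0.3478, 0.2545]
tcp_rot: [[0.947, 0.32, -0.0], [0.32, -0.947, 0.0], [-0.0, -0.0, -1.0]]
ft_force: [1.5, -2.1, -0.6]
grip_width: 0.999
grasp_force: 0.0
```

```bash
python3 - <<'E'
from h import *
s=np.load('side0.npz');t=np.load('top0.npz')
print('box foot',onz(s,(222,340),0),onz(s,(125,412),0))
print('box top edge tri',tri(s,(208,240),t,(187,205)))
E
```

```text
box foot [0.58405545 0.23341579 0.        ] [0.64423545 0.50101375 0.        ]
box top edge tri (array([0.54581188, 0.21535053, 0.26558382]), np.float64(0.08375744156652154))
```

Call:
drive_tool(
  dr=[
    [0, 0, 0],
    [0, 0, 0],
    [0, 0, 0],
    [0, 0, 0],
    [0, 0, 0],
    [0, 0, 0],
    [0, 0, 0],
    [0, 0, 0],
  ],
  linear=[
    [0.5, -0.98, 0],
    [0.5, -0.98, 0],
    [0.5, -0.98, 0],
    [0.5, -0.98, 0],
    [0.5, -0.98, 0],
    [0.5, -0.98, 0],
    [0.5, -0.98, 0],
    [0.5, -0.98, 0],
  ],
  gripper=[1, 1, 1, 1, 1, 1, 1, 1],
)

```text
time: 1.7
tool_pos: [0.5, 0.0007, 0.2544]
tcp_rot: [[0.947, 0.32, -0.0], [0.32, -0.947, -0.0], [-0.0, 0.0, -1.0]]
ft_force: [1.3, 0.3, -0.2]
grip_width: 1.003
grasp_force: 0.0
```

Call:
drive_tool(
  dr=[
    [0, 0, 0],
    [0, 0, 0],
    [0, 0, 0],
    [0, 0, 0],
    [0, 0, 0],
    [0, 0, 0],
    [0, 0, 0],
    [0, 0, 0],
  ],
  linear=[
    [-0.13, -0.97, 0],
    [-0.13, -0.97, 0],
    [-0.13, -0.97, 0],
    [-0.13, -0.97, 0],
    [-0.13, -0.97, 0],
    [-0.13, -0.97, 0],
    [-0.13, -0.97, 0],
    [-0.13, -0.97, 0],
  ],
  gripper=[1, 1, 1, 1, 1, 1, 1, 1],
)

```text
time: 2.5
tool_pos: [0.3604, 0.2809, 0.2544]
tcp_rot: [[0.947, 0.32, 0.0], [0.32, -0.947, -0.001], [0.0, 0.001, -1.0]]
ft_force: [0.7, -1.1, -0.4]
grip_width: 1.002
grasp_force: 0.0
```

```bash
python3 - <<'E'
from station import bot
from h import *
s=bot.sense();print(s['time'],s['tool_pos'],np.round(s['q'],2))
S=np.load('side0.npz');t=np.load('top0.npz')
print(proj(S,[[.584,.233,0],[.584,.233,.2],[.584,.233,.25],[.584,.233,.3]]),[onz(t,(187,205),h)[:2] for h in(.2,.25,.3)])
E
```

```text
2.5 [0.36043444 0.2809007  0.25443885] [ 0.18 -0.02 -0.91  1.79 -0.02  1.36 -1.97]
[[222.12151913 339.89415817]
 [211.67859163 270.1632572 ]
 [208.84573637 250.51475182]
 [205.9236352  229.88966764]] [array([0.52262056, 0.20754378]), array([0.51136624, 0.19694995]), array([0.50011193, 0.18635612])]
```

```bash
python3 - <<'E'
from h import *
t=np.load('top0.npz')
print([onz(t,(187,205),h)[:2] for h in(0,.02)],proj(t,[[.584,.233,0],[.584,.233,.275]]))
E
```

```text
[array([0.56763781, 0.24991912]), array([0.56313609, 0.24568158])] [[193.96102329 198.3547133 ]
 [167.44788669 167.0342592 ]]
```

Call:
drive_tool(
  dr=[
    [0, 0, -1],
    [0, 0, -1],
    [0, 0, -1],
    [0, 0, -1],
    [0, 0, -1],
    [0, 0, -1],
    [0, 0, -1],
    [0, 0, -1],
  ],
  linear=[
    [0, 0, 0],
    [0, 0, 0],
    [0, 0, 0],
    [0, 0, 0],
    [0, 0, 0],
    [0, 0, 0],
    [0, 0, 0],
    [0, 0, 0],
  ],
  gripper=[1, 1, 1, 1, 1, 1, 1, 1],
)

```text
time: 3.3
tool_pos: [0.3613, 0.2796, 0.2543]
tcp_rot: [[0.517, 0.856, -0.0], [0.856, -0.517, -0.0], [-0.001, -0.0, -1.0]]
ft_force: [0.3, 0.4, 0.4]
grip_width: 1.003
grasp_force: 0.0
```

Call:
drive_tool(
  dr=[
    [0, 0, -1],
    [0, 0, -1],
    [0, 0, -1],
    [0, 0, -1],
    [0, 0, -1],
    [0, 0, -1],
    [0, 0, -1],
    [0, 0, -1],
  ],
  linear=[
    [0, 0, 0],
    [0, 0, 0],
    [0, 0, 0],
    [0, 0, 0],
    [0, 0, 0],
    [0, 0, 0],
    [0, 0, 0],
    [0, 0, 0],
  ],
  gripper=[1, 1, 1, 1, 1, 1, 1, 1],
)

```text
time: 4.1
tool_pos: [0.3613, 0.2796, 0.2543]
tcp_rot: [[-0.154, 0.988, -0.0], [0.988, 0.154, -0.0], [-0.0, -0.0, -1.0]]
ft_force: [-0.7, 0.4, -0.2]
grip_width: 1.0
grasp_force: 0.0
```

Call:
drive_tool(
  dr=[
    [0, 0, -1],
    [0, 0, -1],
    [0, 0, -1],
    [0, 0, -1],
    [0, 0, -1],
    [0, 0, -1],
    [0, 0, -1],
    [0, 0, -1],
  ],
  linear=[
    [0, 0, 0],
    [0, 0, 0],
    [0, 0, 0],
    [0, 0, 0],
    [0, 0, 0],
    [0, 0, 0],
    [0, 0, 0],
    [0, 0, 0],
  ],
  gripper=[0, 0, 0, 0, 0, 0, 0, 0],
)

```text
time: 4.9
tool_pos: [0.3613, 0.2796, 0.2543]
tcp_rot: [[-0.753, 0.658, -0.0], [0.658, 0.753, -0.0], [0.0, -0.001, -1.0]]
ft_force: [-0.2, 0.0, -0.2]
grip_width: 0.512
grasp_force: 0.0
```

Call:
drive_tool(
  dr=[
    [0, 0, -1],
    [0, 0, -1],
    [0, 0, -1],
    [0, 0, -1],
    [0, 0, -1],
    [0, 0, -1],
    [0, 0, -1],
    [0, 0, -1],
  ],
  linear=[
    [0, 0, 0],
    [0, 0, 0],
    [0, 0, 0],
    [0, 0, 0],
    [0, 0, 0],
    [0, 0, 0],
    [0, 0, 0],
    [0, 0, 0],
  ],
  gripper=[0, 0, 0, 0, 0, 0, 0, 0],
)

```text
time: 5.7
tool_pos: [0.3613, 0.2796, 0.2542]
tcp_rot: [[-1.0, 0.02, -0.0], [0.02, 1.0, -0.0], [0.0, -0.0, -1.0]]
ft_force: [-0.3, 0.6, -0.1]
grip_width: 0.498
grasp_force: 0.0
```

Call:
drive_tool(
  dr=[
    [0, 0, -0.88],
    [0, -1, 0],
    [0, -1, 0],
    [0, -1, 0],
    [0, -1, 0],
    [0, -1, 0],
    [0, -1, 0],
    [0, 0, 0],
  ],
  linear=[
    [0, 0, 0],
    [0, 0, 0],
    [0, 0, 0],
    [0, 0, 0],
    [0, 0, 0],
    [0, 0, 0],
    [0, 0, 0],
    [0, 0, 0],
  ],
  gripper=[0, 0, 0, 0, 0, 0, 0, 0],
)

```text
time: 6.5
tool_pos: [0.3601, 0.2795, 0.2539]
tcp_rot: [[-0.863, -0.055, 0.502], [-0.049, 0.998, 0.025], [-0.503, -0.003, -0.865]]
ft_force: [-0.3, 0.3, 0.8]
grip_width: 0.499
grasp_force: 0.0
```

```bash
cat > m.py <<'E'
import sys,numpy as np
from station import bot
s=bot.sense();R=np.array(s['tcp_rot']);p=np.array(s['tool_pos'])
print(s['time'],p.round(4),R.round(3).tolist(),np.round(s['q'],2))
for a in sys.argv[1:]:
    t=np.array(eval(a));print(a,'units',np.round(R.T@(t-p)/.04,2));p=t
E
python3 m.py .356,.302,.125 .401,.3047,.047
python3 - <<'E'
from station import bot
import cv2,numpy as np
s=bot.sense();c=bot.read_camera('wrist');cv2.imwrite('pics/w1.png',c['img'][...,::-1]);np.savez('w1.npz',**c,p=s['tool_pos'],R=s['tcp_rot'])
E
```

```text
6.5 [0.3601 0.2795 0.2539] [[-0.863, -0.055, 0.502], [-0.049, 0.998, 0.025], [-0.503, -0.003, -0.865]] [ 0.07 -0.48 -0.88  2.13 -0.01  0.94  0.81]
.356,.302,.125 units [1.68 0.58 2.75]
.401,.3047,.047 units [0.01 0.01 2.25]
```

View pics/w1.png

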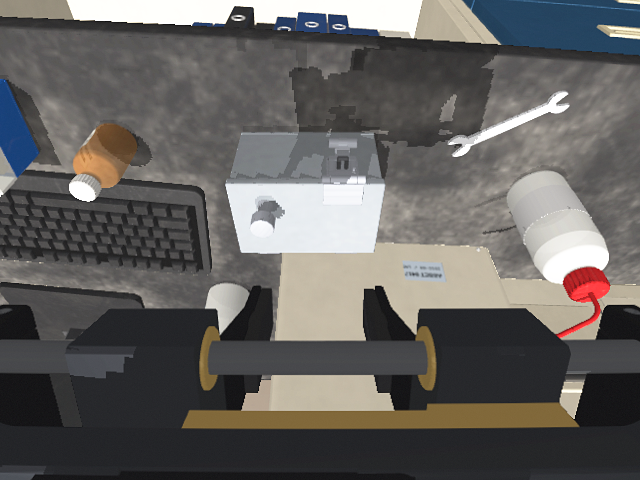

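The wrist view shows the chest with its bar at about (343,143) and knob at (263,222). I'll use the bar as a cross-check while stepping to the pre-approach.

```bash
python3 - <<'E'
from h import *
c=np.load('w1.npz')
for px,z in(((343,143),.054),((261,230),.122),((226,182),.09),((384,179),.09)):
    u=cv2.undistortPoints(np.array([[px]],float),c['mtx'],np.array([float(c['k1']),0,0,0]))[0,0]
    H=c['hand_eye'];o=c['R']@H[:3,3]+c['p'];d=c['R']@H[:3,:3]@np.array([u[0],u[1],1]);print(px,o+d*(z-o[2])/d[2])
E
```

```text
(343, 143) [0.39725672 0.30429081 0.054     ]
(261, 230) [0.44596723 0.23365372 0.122     ]
(226, 182) [0.41962155 0.20086618 0.09      ]
(384, 179) [0.40855338 0.34006504 0.09      ]
```

Call:
drive_tool(
  dr=[
    [0, 0, 0],
    [0, 0, 0],
    [0, 0, 0],
    [0, 0, 0],
  ],
  linear=[
    [0.5, 0.19, 0.75],
    [0.5, 0.19, 0.75],
    [0.5, 0.2, 0.75],
    [0.18, 0, 0.5],
  ],
  gripper=[0, 0, 0, 0],
)

```text
time: 6.95
tool_pos: [0.356, 0.3036, 0.1239]
tcp_rot: [[-0.867, -0.055, 0.496], [-0.047, 0.999, 0.028], [-0.497, 0.001, -0.868]]
ft_force: [-0.0, -0.1, 0.3]
grip_width: 0.502
grasp_force: 0.0
```

```bash
python3 m.py .401,.3047,.047
```

```text
6.95 [0.356  0.3036 0.1239] [[-0.867, -0.055, 0.496], [-0.047, 0.999, 0.028], [-0.497, 0.001, -0.868]] [ 0.33 -0.32 -1.3   2.26  0.17  0.66  0.51]
.401,.3047,.047 units [-0.02 -0.04  2.23]
```

Bar position agrees in all views, so I'm going in.

Call:
drive_tool(
  dr=[
    [0, 0, 0],
    [0, 0, 0],
    [0, 0, 0],
    [0, 0, 0],
    [0, 0, 0],
  ],
  linear=[
    [0, -0.02, 0.5],
    [0, -0.02, 0.5],
    [0, 0, 0.5],
    [0, 0, 0.5],
    [0, 0, 0.23],
  ],
  gripper=[0, 0, 0, 0, 0],
)

```text
time: 7.45
tool_pos: [0.3857, 0.2937, 0.0634]
tcp_rot: [[-0.878, -0.046, 0.476], [-0.049, 0.999, 0.005], [-0.476, -0.019, -0.879]]
ft_force: [-0.0, -0.9, -0.3]
grip_width: 0.503
grasp_force: 0.0
```

Call:
drive_tool(
  dr=[
    [0, 0, 0],
    [0, 0, 0],
    [0, 0, 0],
    [0, 0, 0],
    [0, 0, 0],
  ],
  linear=[
    [0, 0, 0],
    [0, 0, 0],
    [0, 0, 0],
    [0, 0, 0],
    [0, 0, 0],
  ],
  gripper=[-0.6, -0.6, -0.6, -0.6, -0.6],
  grip_force=8,
)

```text
time: 7.95
tool_pos: [0.3855, 0.294, 0.0664]
tcp_rot: [[-0.874, -0.049, 0.484], [-0.054, 0.999, 0.004], [-0.483, -0.022, -0.875]]
ft_force: [-0.7, -0.2, 0.2]
grip_width: 0.219
grasp_force: 0.0
```

```bash
python3 m.py; python3 - <<'E'
from station import bot
import cv2
c=bot.read_camera('wrist');cv2.imwrite('pics/w2.png',c['img'][...,::-1])
E
```

```text
7.95 [0.3855 0.294  0.0664] [[-0.874, -0.049, 0.484], [-0.054, 0.999, 0.004], [-0.483, -0.022, -0.875]] [ 0.32  0.19 -1.4   2.26  0.94  0.8  -0.09]
```

View pics/w2.png

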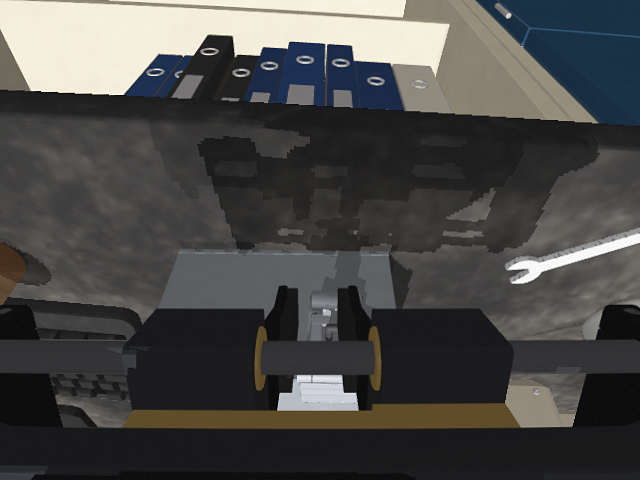

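The pose at 30° tilt was out of reach: the TCP stopped about 18 mm high, and the fingers (about x 285–350, y 290) closed above the bar at (322,298). I'll reopen, back off and use a smaller tilt.

Call:
drive_tool(
  dr=[
    [0, 0, 0],
    [0, 0, 0],
    [0, 0, 0],
    [0, 0, 0],
    [0, 1, 0],
    [0, 1, 0],
    [0, 1, 0],
    [0, 0, 0],
  ],
  linear=[
    [0, 0, 0],
    [0, 0, 0],
    [0, 0, -0.7],
    [0, 0, -0.7],
    [0, 0, 0],
    [0, 0, 0],
    [0, 0, 0],
    [0, 0, 0],
  ],
  gripper=[0, 0, 0, 0, 0, 0, 0, 0],
)

```text
time: 8.8
tool_pos: [0.3687, 0.2873, 0.0931]
tcp_rot: [[-0.974, -0.042, 0.223], [-0.048, 0.999, -0.024], [-0.222, -0.034, -0.975]]
ft_force: [0.2, 0.7, -0.4]
grip_width: 0.495
grasp_force: 0.0
```

```bash
python3 m.py .385,.3035,.1 .399,.3045,.046; python3 -c "
from station import bot
import numpy as np
from scipy.spatial.transform import Rotation as Ro
y=.057;R0=np.array([[-np.cos(y),-np.sin(y),0],[-np.sin(y),np.cos(y),0],[0,0,-1.]])
T=R0@Ro.from_euler('y',-15,degrees=True).as_matrix();R=bot.sense()['tcp_rot']
print(T.round(3),'dr',Ro.from_matrix(R.T@T).as_rotvec(degrees=True)/5)"
```

```text
8.8 [0.3687 0.2873 0.0931] [[-0.974, -0.042, 0.223], [-0.048, 0.999, -0.024], [-0.222, -0.034, -0.975]] [ 0.38  0.17 -1.32  2.1   0.45  0.93  0.43]
.385,.3035,.1 units [-0.45  0.38 -0.09]
.399,.3045,.046 units [-0.04  0.06  1.39]
[[-0.964 -0.057  0.258]
 [-0.055  0.998  0.015]
 [-0.259  0.    -0.966]] dr [-0.41729745 -0.44110757 -0.07352639]
```

Call:
drive_tool(
  dr=[
    [-0.4, -0.4, -0.07],
    [0, 0, 0],
    [0, 0, 0],
    [0, 0, 0],
    [0, 0, 0],
  ],
  linear=[
    [-0.45, 0.38, -0.09],
    [0, 0, 0],
    [0, 0, 0.5],
    [0, 0, 0.5],
    [0, 0, 0.39],
  ],
  gripper=[0, 0, 0, 0, 0],
)

```text
time: 9.3
tool_pos: [0.3964, 0.3034, 0.0449]
tcp_rot: [[-0.964, -0.06, 0.258], [-0.06, 0.998, 0.01], [-0.258, -0.006, -0.966]]
ft_force: [0.5, 0.4, 0.4]
grip_width: 0.5
grasp_force: 0.0
```

```bash
python3 m.py .399,.3045,.046
```

```text
9.3 [0.3964 0.3034 0.0449] [[-0.964, -0.06, 0.258], [-0.06, 0.998, 0.01], [-0.258, -0.006, -0.966]] [ 0.2   0.32 -1.17  2.11  0.69  0.85  0.25]
.399,.3045,.046 units [-0.07  0.02 -0.01]
```

Reached. Pinch the bar lightly.

Call:
drive_tool(
  dr=[
    [0, 0, 0],
    [0, 0, 0],
    [0, 0, 0],
    [0, 0, 0],
    [0, 0, 0],
    [0, 0, 0],
  ],
  linear=[
    [-0.06, 0.02, 0],
    [0, 0, 0],
    [0, 0, 0],
    [0, 0, 0],
    [0, 0, 0],
    [0, 0, 0],
  ],
  gripper=[-0.6, -0.6, -0.6, -0.6, -0.6, -0.6],
  grip_force=10,
)

```text
time: 9.9
tool_pos: [0.4001, 0.3045, 0.0472]
tcp_rot: [[-0.964, -0.059, 0.259], [-0.058, 0.998, 0.01], [-0.259, -0.005, -0.966]]
ft_force: [-1.8, -5.6, 6.1]
grip_width: 0.296
grasp_force: 10.0
```

```bash
cat > arc.py <<'E'
import numpy as np
from station import bot
s=bot.sense();R=np.array(s['tcp_rot']);y=.057
X=np.array([np.cos(y),np.sin(y),0]);Z=np.array([0,0,1.])
def arc(r,a0,angs,sgn=1):
    # point at angle a from straight down (front=-x): (-r sin a, -r cos a)
    P=[-r*np.sin(a)*X-r*np.cos(a)*Z for a in [a0]+list(angs)]
    for a,d in zip(angs,np.diff(P,axis=0)): print(round(float(np.degrees(a)),1),np.round(R.T@d/.04,2).tolist())
E
python3 -c "
from arc import *
arc(.037,.405,np.linspace(.405,3.25,17)[1:])"; python3 m.py
```

```text
33.4 [0.12, -0.0, -0.11]
43.6 [0.1, -0.0, -0.13]
53.8 [0.07, -0.0, -0.15]
64.0 [0.05, -0.0, -0.16]
74.1 [0.02, -0.0, -0.16]
84.3 [-0.01, -0.0, -0.16]
94.5 [-0.04, -0.0, -0.16]
104.7 [-0.07, -0.0, -0.15]
114.9 [-0.09, -0.0, -0.13]
125.1 [-0.12, -0.0, -0.12]
135.3 [-0.13, -0.0, -0.09]
145.5 [-0.15, -0.0, -0.07]
155.6 [-0.16, -0.0, -0.04]
165.8 [-0.16, -0.0, -0.01]
176.0 [-0.16, -0.0, 0.02]
186.2 [-0.16, -0.0, 0.05]
9.9 [0.4001 0.3045 0.0472] [[-0.964, -0.059, 0.259], [-0.058, 0.998, 0.01], [-0.259, -0.005, -0.966]] [ 0.2   0.33 -1.17  2.1   0.69  0.85  0.26]
```

The opening reads 25.8 mm, so the bar is held. Now the hasp arc.

Call:
drive_tool(
  dr=[
    [0, 0, 0],
    [0, 0, 0],
    [0, 0, 0],
    [0, 0, 0],
    [0, 0, 0],
    [0, 0, 0],
    [0, 0, 0],
    [0, 0, 0],
  ],
  linear=[
    [0.12, 0, -0.11],
    [0.1, 0, -0.13],
    [0.07, 0, -0.15],
    [0.05, 0, -0.16],
    [0.02, 0, -0.16],
    [-0.01, 0, -0.16],
    [-0.04, 0, -0.16],
    [-0.07, 0, -0.15],
  ],
  gripper=[-0.6, -0.6, -0.6, -0.6, -0.6, -0.6, -0.6, -0.6],
)

```text
time: 10.7
tool_pos: [0.3787, 0.3032, 0.0903]
tcp_rot: [[-0.964, -0.059, 0.259], [-0.058, 0.998, 0.01], [-0.259, -0.005, -0.966]]
ft_force: [5.9, -3.8, -1.4]
grip_width: 0.293
grasp_force: 10.0
```

```bash
python3 m.py
```

```text
10.7 [0.3787 0.3032 0.0903] [[-0.964, -0.059, 0.259], [-0.058, 0.998, 0.01], [-0.259, -0.005, -0.966]] [ 0.35  0.19 -1.3   2.1   0.51  0.88  0.39]
```

Call:
drive_tool(
  dr=[
    [0, 0, 0],
    [0, 0, 0],
    [0, 0, 0],
    [0, 0, 0],
    [0, 0, 0],
    [0, 0, 0],
    [0, 0, 0],
    [0, 0, 0],
  ],
  linear=[
    [-0.09, 0, -0.13],
    [-0.12, 0, -0.12],
    [-0.13, 0, -0.09],
    [-0.15, 0, -0.07],
    [-0.16, 0, -0.04],
    [-0.16, 0, -0.01],
    [-0.16, 0, 0.02],
    [-0.1, 0, 0.03],
  ],
  gripper=[-0.6, -0.6, -0.6, -0.6, -0.6, -0.6, -0.6, -0.6],
)

```text
time: 11.5
tool_pos: [0.4166, 0.3055, 0.1177]
tcp_rot: [[-0.964, -0.058, 0.26], [-0.058, 0.998, 0.01], [-0.26, -0.006, -0.966]]
ft_force: [-0.7, -9.6, 11.6]
grip_width: 0.294
grasp_force: 10.0
```

```bash
python3 m.py
```

```text
11.5 [0.4166 0.3055 0.1177] [[-0.964, -0.058, 0.26], [-0.058, 0.998, 0.01], [-0.26, -0.006, -0.966]] [ 0.35  0.23 -1.28  2.01  0.52  0.95  0.45]
```

Call:
drive_tool(
  dr=[
    [0, 0, 0],
    [0, 0, 0],
    [0, 0, 0],
    [0, 0, 0],
    [0, 0, 0],
    [0, 0, 0],
    [0, 0, 0],
  ],
  linear=[
    [0, 0, 0],
    [0, 0, 0],
    [0, 0, 0],
    [0, 0, -0.5],
    [0, 0, -0.5],
    [0, 0, -0.5],
    [0, 0, -0.4],
  ],
  gripper=[0, 0, 0, 0, 0, 0, 0],
)

```text
time: 12.2
tool_pos: [0.395, 0.3065, 0.1907]
tcp_rot: [[-0.964, -0.061, 0.258], [-0.06, 0.998, 0.013], [-0.258, -0.003, -0.966]]
ft_force: [0.8, -0.5, 1.3]
grip_width: 0.501
grasp_force: 0.0
```

```bash
python3 m.py .4285,.2335,.185 .448,.2347,.105;python3 - <<'E'
from station import bot
import cv2,numpy as np
o=[]
for n in('side','wrist'):
    c=bot.read_camera(n);np.savez(f'{n}2.npz',**c);o.append(c['img'][...,::-1])
a=cv2.resize(o[0][290:410,200:320],(480,480),interpolation=cv2.INTER_CUBIC);b=cv2.resize(o[1],(320,240))
f=np.zeros((480,800,3),np.uint8);f[:,:480]=a;f[:240,480:]=b;cv2.imwrite('pics/c3.png',f)
E
```

```text
12.2 [0.395  0.3065 0.1907] [[-0.964, -0.061, 0.258], [-0.06, 0.998, 0.013], [-0.258, -0.003, -0.966]] [ 0.59 -0.08 -1.39  1.96  0.11  1.01  0.78]
.4285,.2335,.185 units [-0.66 -1.87  0.33]
.448,.2347,.105 units [0.04 0.01 2.06]
```

View pics/c3.png

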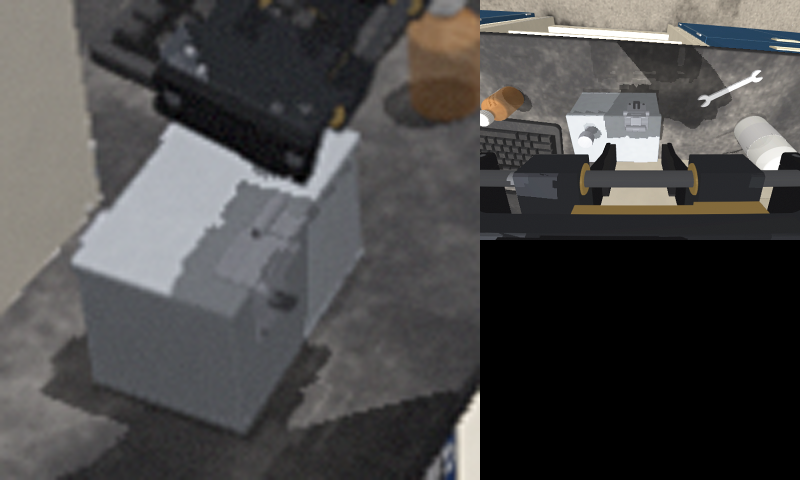

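The side crop shows the hasp standing up above the lid (around (265,225)) and the staple uncovered at (283,298). Now the knob.

Call:
drive_tool(
  dr=[
    [0, 0, 0],
    [0, 0, 0],
    [0, 0, 0],
    [0, 0, 0],
  ],
  linear=[
    [-0.2, -0.6, 0],
    [-0.2, -0.6, 0],
    [-0.26, -0.67, 0.33],
    [0, 0, 0],
  ],
  gripper=[0, 0, 0, 0],
)

```text
time: 12.7
tool_pos: [0.4298, 0.2283, 0.1825]
tcp_rot: [[-0.965, -0.055, 0.256], [-0.054, 0.998, 0.008], [-0.256, -0.006, -0.967]]
ft_force: [-0.0, 0.1, -0.9]
grip_width: 0.502
grasp_force: 0.0
```

```bash
python3 m.py .448,.2347,.105
```

```text
12.7 [0.4298 0.2283 0.1825] [[-0.965, -0.055, 0.256], [-0.054, 0.998, 0.008], [-0.256, -0.006, -0.967]] [ 0.58 -0.15 -1.16  2.01  0.    0.96  1.03]
.448,.2347,.105 units [0.05 0.15 1.99]
```

Call:
drive_tool(
  dr=[
    [0, 0, 0],
    [0, 0, 0],
    [0, 0, 0],
    [0, 0, 0],
    [0, 0, 0],
  ],
  linear=[
    [0.05, 0.15, 0.4],
    [0, 0, 0.4],
    [0, 0, 0.4],
    [0, 0, 0.4],
    [0, 0, 0.39],
  ],
  gripper=[0, 0, 0, 0, 0],
)

```text
time: 13.2
tool_pos: [0.4469, 0.24, 0.1056]
tcp_rot: [[-0.965, -0.06, 0.257], [-0.059, 0.998, 0.013], [-0.257, -0.003, -0.966]]
ft_force: [-0.2, 0.0, 1.3]
grip_width: 0.501
grasp_force: 0.0
```

Call:
drive_tool(
  dr=[
    [0, 0, 0],
    [0, 0, 0],
    [0, 0, 0],
    [0, 0, 0],
    [0, 0, 0],
    [0, 0, 0],
  ],
  linear=[
    [0, 0, 0],
    [0, 0, 0],
    [0, 0, 0],
    [0, 0, 0],
    [0, 0, 0],
    [0, 0, 0],
  ],
  gripper=[-0.7, -0.7, -0.7, -0.7, -0.7, -0.7],
  grip_force=20,
)

```text
time: 13.8
tool_pos: [0.4471, 0.2347, 0.1068]
tcp_rot: [[-0.965, -0.055, 0.257], [-0.056, 0.998, 0.003], [-0.256, -0.012, -0.967]]
ft_force: [-5.1, -16.1, 6.5]
grip_width: 0.242
grasp_force: 20.0
```

```bash
python3 m.py;python3 -c "
from arc import *
a0=np.pi/2+np.arctan2(33,71)
arc(.0783,a0,a0+np.radians(np.arange(1,17)*5.25))"
```

```text
13.8 [0.4471 0.2347 0.1068] [[-0.965, -0.055, 0.257], [-0.056, 0.998, 0.003], [-0.256, -0.012, -0.967]] [ 0.53  0.17 -1.25  2.06  0.43  0.87  0.67]
120.2 [-0.12, -0.0, -0.13]
125.4 [-0.13, -0.0, -0.12]
130.7 [-0.14, -0.0, -0.11]
135.9 [-0.15, -0.0, -0.09]
141.2 [-0.16, -0.0, -0.08]
146.4 [-0.17, -0.0, -0.07]
151.7 [-0.17, -0.0, -0.05]
156.9 [-0.18, -0.0, -0.03]
162.2 [-0.18, -0.0, -0.02]
167.4 [-0.18, -0.0, -0.0]
172.7 [-0.18, -0.0, 0.02]
177.9 [-0.18, 0.0, 0.03]
183.2 [-0.17, 0.0, 0.05]
188.4 [-0.17, 0.0, 0.06]
193.7 [-0.16, 0.0, 0.08]
198.9 [-0.15, 0.0, 0.09]
```

Call:
drive_tool(
  dr=[
    [0, 0, 0],
    [0, 0, 0],
    [0, 0, 0],
    [0, 0, 0],
    [0, 0, 0],
    [0, 0, 0],
    [0, 0, 0],
    [0, 0, 0],
  ],
  linear=[
    [-0.12, -0.1, -0.13],
    [-0.13, 0, -0.12],
    [-0.14, 0, -0.11],
    [-0.15, 0, -0.09],
    [-0.16, 0, -0.08],
    [-0.17, 0, -0.07],
    [-0.17, 0, -0.05],
    [-0.18, 0, -0.03],
  ],
  gripper=[-0.7, -0.7, -0.7, -0.7, -0.7, -0.7, -0.7, -0.7],
)

```text
time: 14.6
tool_pos: [0.4877, 0.2368, 0.1462]
tcp_rot: [[-0.965, -0.058, 0.257], [-0.058, 0.998, 0.009], [-0.257, -0.006, -0.966]]
ft_force: [-5.5, -5.9, 2.1]
grip_width: 0.238
grasp_force: 20.0
```

```bash
python3 m.py
```

```text
14.6 [0.4877 0.2368 0.1462] [[-0.965, -0.058, 0.257], [-0.058, 0.998, 0.009], [-0.257, -0.006, -0.966]] [ 0.53  0.21 -1.23  1.94  0.44  0.96  0.72]
```

Call:
drive_tool(
  dr=[
    [0, 0, 0],
    [0, 0, 0],
    [0, 0, 0],
    [0, 0, 0],
    [0, 0, 0],
    [0, 0, 0],
    [0, 0, 0],
  ],
  linear=[
    [-0.18, 0, -0.02],
    [-0.18, 0, 0],
    [-0.18, 0, 0.02],
    [-0.18, 0, 0.03],
    [-0.17, 0, 0.05],
    [-0.17, 0, 0.06],
    [0, 0, 0],
  ],
  gripper=[-0.7, -0.7, -0.7, -0.7, -0.7, -0.7, -0.7],
)

```text
time: 15.3
tool_pos: [0.5313, 0.2393, 0.1519]
tcp_rot: [[-0.964, -0.058, 0.258], [-0.057, 0.998, 0.01], [-0.258, -0.005, -0.966]]
ft_force: [0.7, -6.6, -0.3]
grip_width: 0.238
grasp_force: 20.0
```

```bash
python3 m.py; python3 - <<'E'
from station import bot
import cv2,numpy as np
o=[]
for n in('side','top'):
    c=bot.read_camera(n);o.append(c['img'][...,::-1])
a=cv2.resize(o[0][220:420,140:340],(400,400),interpolation=cv2.INTER_CUBIC);b=cv2.resize(o[1][150:290,90:230],(400,400),interpolation=cv2.INTER_CUBIC)
cv2.imwrite('pics/c4.png',np.hstack([a,b]))
E
```

```text
15.3 [0.5313 0.2393 0.1519] [[-0.964, -0.058, 0.258], [-0.057, 0.998, 0.01], [-0.258, -0.005, -0.966]] [ 0.44  0.32 -1.16  1.85  0.54  1.01  0.7 ]
```

View pics/c4.png

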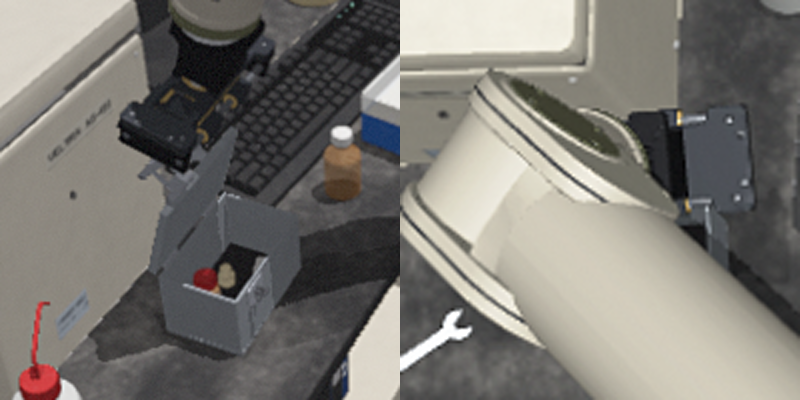

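The side view shows the lid at about 75° with the hasp still raised and the bottle standing. Two more small steps, leaning the gripper away from the cabinet.

Call:
drive_tool(
  dr=[
    [0, -0.35, 0],
    [0, -0.35, 0],
    [0, 0, 0],
  ],
  linear=[
    [-0.17, 0, 0.08],
    [-0.17, 0, 0.09],
    [0, 0, 0],
  ],
  gripper=[-0.7, -0.7, -0.7],
)

```text
time: 15.7
tool_pos: [0.5456, 0.24, 0.1489]
tcp_rot: [[-0.946, -0.058, 0.318], [-0.057, 0.998, 0.013], [-0.318, -0.006, -0.948]]
ft_force: [1.0, -5.3, -2.8]
grip_width: 0.231
grasp_force: 20.0
```

```bash
python3 m.py
```

```text
15.7 [0.5456 0.24   0.1489] [[-0.946, -0.058, 0.318], [-0.057, 0.998, 0.013], [-0.318, -0.006, -0.948]] [ 0.43  0.31 -1.15  1.87  0.59  0.94  0.66]
```

Call:
drive_tool(
  dr=[
    [0, 0, 0],
    [0, 0, 0],
    [0, 0, 0],
    [0, 0, 0],
    [0, 0, 0],
    [0, 0, 0],
  ],
  linear=[
    [-0.09, 0, 0.06],
    [0, 0, 0],
    [0, 0, 0],
    [0, 0, 0],
    [0, 0, 0],
    [0, 0, 0],
  ],
  gripper=[-0.7, -0.7, -0.1, -0.1, -0.1, -0.1],
)

```text
time: 16.3
tool_pos: [0.5493, 0.242, 0.1482]
tcp_rot: [[-0.946, -0.06, 0.317], [-0.058, 0.998, 0.016], [-0.318, -0.003, -0.948]]
ft_force: [-0.0, -0.1, 1.0]
grip_width: 0.437
grasp_force: 0.0
```

```bash
python3 m.py; python3 -c "
from station import bot
s=bot.sense();import numpy as np;R=s['tcp_rot'];print('straight up 0.04:',R.T@np.array([0,0,1.]))"
```

```text
16.3 [0.5493 0.242  0.1482] [[-0.946, -0.06, 0.317], [-0.058, 0.998, 0.016], [-0.318, -0.003, -0.948]] [ 0.42  0.32 -1.14  1.86  0.6   0.95  0.66]
straight up 0.04: [-0.31765903 -0.00339073 -0.94819895]
```

Call:
drive_tool(
  dr=[
    [0, 0, 0],
    [0, 0, 0],
    [0, 0, 0],
    [0, 0, 0],
    [0, 0, 0],
    [0, 0, 0],
    [0, 0, 0],
    [0, 0, 0],
  ],
  linear=[
    [-0.09, 0, -0.28],
    [-0.16, 0, -0.48],
    [-0.16, 0, -0.48],
    [-0.16, 0, -0.48],
    [-0.16, 0, -0.48],
    [-0.16, 0, -0.48],
    [-0.16, 0, -0.48],
    [0, 0, 0],
  ],
  gripper=[-0.1, -0.1, -0.1, -0.1, -0.1, -0.1, -0.1, -0.1],
)

```text
time: 17.1
tool_pos: [0.5497, 0.2432, 0.2845]
tcp_rot: [[-0.945, -0.06, 0.321], [-0.058, 0.998, 0.017], [-0.321, -0.003, -0.947]]
ft_force: [0.1, 0.1, -1.0]
grip_width: 0.451
grasp_force: 0.0
```

Call:
drive_tool(
  dr=[
    [0, 0, 0],
    [0, 0, 0],
    [0, 0, 0],
    [0, 0, 0],
    [0, 0, 0],
    [0, 0, 0],
    [0, 0, 0],
    [0, 0, 0],
  ],
  linear=[
    [0.2, -0.6, -0.1],
    [0.2, -0.6, -0.1],
    [0.2, -0.8, -0.1],
    [0.2, -0.8, -0.1],
    [0.2, -0.8, -0.1],
    [0.2, -0.8, -0.1],
    [0.2, -0.8, -0.1],
    [0, 0, 0],
  ],
  gripper=[-0.1, -0.1, -0.1, -0.1, -0.1, -0.1, -0.1, -0.1],
)

```text
time: 17.9
tool_pos: [0.4986, 0.0264, 0.2904]
tcp_rot: [[-0.947, -0.054, 0.316], [-0.053, 0.999, 0.012], [-0.317, -0.005, -0.949]]
ft_force: [0.9, -0.4, -0.7]
grip_width: 0.449
grasp_force: 0.0
```

```bash
python3 m.py; python3 - <<'E'
from station import bot
import cv2,numpy as np
o=[]
for n in('side','top'):
    c=bot.read_camera(n);o.append(c['img'][...,::-1]);np.savez(f'{n}5.npz',**c)
a=cv2.resize(o[0][240:400,150:350],(500,400),interpolation=cv2.INTER_CUBIC);b=cv2.resize(o[1][170:290,110:200],(300,400),interpolation=cv2.INTER_CUBIC)
cv2.imwrite('pics/c5.png',np.hstack([a,b]))
E
```

```text
17.9 [0.4986 0.0264 0.2904] [[-0.947, -0.054, 0.316], [-0.053, 0.999, 0.012], [-0.317, -0.005, -0.949]] [ 0.87 -0.28 -0.85  1.9  -0.25  1.11  1.71]
```

View pics/c5.png

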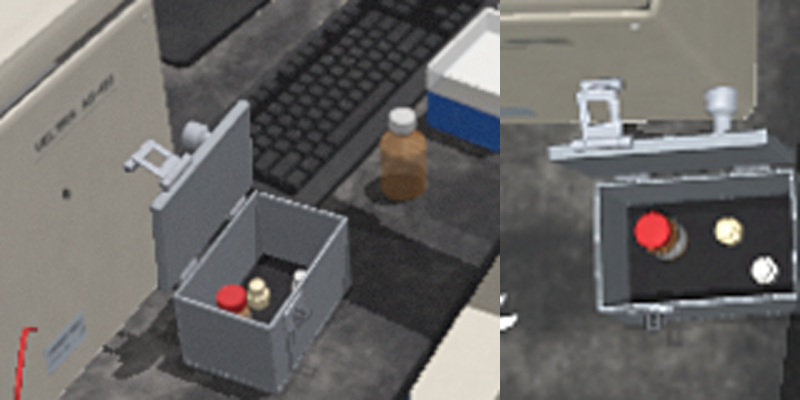

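The lid stands upright with the hasp (side crop (150,160)) well clear of the staple. The bottle is upright at (403,155), and the robot is clear of everything.

```bash
python3 -c "
from station import bot
print(bot.sign_off())"
```

```text
the job is handed in; nothing more can be done
None
```

The job is handed in at about 18 s of the 48 s allowed: the wide chest stands open with its lid about upright and its hasp up and clear of the staple, the narrow chest was never touched, and the amber bottle is still standing.

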